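Push a rolling chassis home in the loading nest and swing the gate shut behind it

ROBOT

A 6-joint arm with a two-finger parallel gripper is mounted at the origin on a cart in front of the work surface, level with it; the furniture and walls round the work are solid. World frame = base frame: x ahead of the robot, y to its left, z up, the work surface at z = 0. Lengths are in m, angles in rad, forces in N, time in s.
With the tool pointing down it reaches from about 0.4 to 0.825 m from the base axis. Payload 7 kg.
Tool frame: the origin (TCP) lies midway between the tips of the shut fingers; the grasp point (between the pads) lies 19 mm behind it; z points along the fingers, x is the direction in which the jaws open and shut, and the axes are right-handed (so a half turn about z gives the same grasp; the last joint's range is limited). The gripper opens to 88 mm and grips with 3 to 60 N. Pads are 19 mm wide; open, the fingers measure 130 mm over their backs; the gripper's body (78 mm by 193 mm) begins 47 mm behind the grasp point.
Start: joints at [-1.019, 0.359, 0.012, 0, -1.224, -0.288], TCP at [0.176, -0.652, 0.227] pointing down, gripper open.
Joint ranges: [-3.07, 3.07], [-1.43, 2.12], [-1.02, 1.25], [-3.03, 1.67], [-3.05, -0], [-3.03, 3.03]. Speed limits (rad/s): [2.39, 2.39, 3.01, 3.14, 3.14, 3.14].

INTERFACE

Orientations are given as [roll, pitch, yaw] about the fixed x, y, z axes, in that order (R = Rz(yaw) Ry(pitch) Rx(roll)).
In Python, from station import status, eyes, workorder gives the robot as it stands.
- The arm moves only by the shell command python3 -m jog 'ROWS' [OPENING] [FORCE]. ROWS is JSON, a list of rows, each a list of 6 numbers: the shift along the world's x, y, z in mm, then the turn, a rotation vector about the world's x, y, z in rad. A call has 1 to 12 rows; each row shifts and turns the pose as measured when the row begins; what a row does not reach is not made up. A row lasts 1/10 s, in which the tool goes at most 50 mm and 8.59 degrees, less where a joint would pass 70% of its speed; a pose out of reach is approached as far as the arm can. A call with a gripper value outside its range is refused whole. OPENING is the opening, from 0 (shut) to 1 (fully open), set as the call begins (- or left out, the last holds). The fingers move at their own pace and stop on an object; FORCE is the grip in N (left out, the last holds). Time passes only in rows, so rows that do not move let the fingers close. It gives the time, the measured TCP pose, the force and the opening at its end, in the units of the state.
- status.get_state(): the state, without advancing time (a new reading comes with each control period).
- eyes.grab_frame(name): name is "side" or "top"; returns the picture (480x640x3 uint8, blue, green, red); there is no depth.
- eyes.calibration(name): a dict with "camera_matrix" (3x3 intrinsics, pixels), "cam_to_world" (4x4, takes a point from camera to world coordinates). Camera axes: x right, y up, looking along -z (the intrinsics and any distortion apply to the point x, -y, -z); pixel columns grow to the right and rows downward; lengths in m; the calibration is good to about 2 mm. A picture is of the moment at which its call begins. calibration takes no time and is no camera call.
- workorder.job_done(): hands the job in, once; it reports no verdict.
The state is a dict: "t": time; "q": joint angles; "qd": joint speeds; "joint_efforts": joint torques, N m; "eef_pos": TCP position; "ee_rot": TCP orientation; "force": force on the tool from outside, world axes, zero at the start; "moment": the same for the moment, N m; "width": finger opening in m.
Only numpy, scipy, OpenCV 4.12 (cv2) and the standard library are available. Lean on these libraries where they do the work, as an engineer would, in place of code of your own. Each camera call takes 0.05 s, during which the arm holds its last target. There are 200 camera calls.

TASK

Push the green-wheeled toy chassis along the bench, straight into the aluminium loading nest, until both of its front wheels stand against the two rubber bumpers; then push the nest's swing gate fully shut behind it so that it cannot back out while the body is screwed on. Only push, and gently, with the fingers: pinch nothing, and keep the chassis with its wheels on the bench, never lifted or tipped. Leave the body shell, the loose wheel and the pliers where they lie, and finish with the hand clear.

Things in the scene. Friction and masses are not known exactly. Their poses are not given: they have to be found in the camera images.
- chassis: black toy-car chassis on four lime-green tyres, loose, 0.06-0.12 kg; 116 mm long (its y), 83 wide (x), 50 high. Origin on the bench under its centre, +y end first toward the nest. Tyres 48 mm across, axles at y = +-33 mm, 24 mm up; each spans 21 to 41 mm either side of the middle (flat outer faces) and ends 57 mm fore or aft. The wheels do not roll: it slides
- chassis_mid (a point): centre of the chassis, 24 mm above its origin, same axes. The black frame between the wheels is 24 mm wide (x), 108 mm long (y), from 19 to 46 mm up
- nest: fixed aluminium loading nest, no floor, open toward the robot. Origin on the bench where the chassis centre lies when home; x points the way in (chassis y lies along it at home), y left. Rails 34 mm high, x -13 to 80 mm, inner faces (black strips) at y = +-44.5, outer +-60; flared lead-ins from x = -13 out to y = +-57 at x = -46. Feet 10 mm high at y = +-60 to +-90, x -84 to 12
- bumpers (a point): point midway between the two rubber bumpers, 24 mm up; x = 57 mm of the nest, axes as the nest's. The bumpers (19 mm thick) stand 31 mm left and right of it, faces level with it; behind them an end bar 40 mm high ends 21 mm farther on
- gate_post (a point): gate's stop post, 10 mm thick, top 42 mm above the bench, at x = -60, y = -67 mm of the nest, on the right of the way in; point half-way up
- gate (a joint): swing gate, hinge angle in rad: 0 = shut, a dark steel bar across the way in, 3 mm behind a chassis at home; grows as it swings out toward the robot and round to the left (limit 2.7). At angle a the bar points from the hinge along (-sin a, -cos a) in the nest's x, y. Light friction (0.06 N m) and damping: stays where left, no spring or latch
- gate_hinge (a point): hinge axis of the gate, 25 mm up, at x = -68.5, y = +72 mm of the nest. The bar is 8 mm thick, 16 to 34 mm up, ends 144 mm from the hinge, with 4 mm of rubber on its inner face (toward the nest when shut)
- gate_push (a point): point on the plain outer face of the gate bar, 85 mm from the hinge, 25 mm up, a good place to push. Its axes turn with the gate: +x is the way it closes, -y runs from the hinge along the bar. 43 mm farther out a black knob, 22 mm thick, stands on the bar, up to 62 mm
- body_shell: bystander: lime toy-car body shell with orange details, 63x113x48 mm, loose, origin under its centre
- red_pliers: bystander: pliers with red handles, 52x164x12 mm, loose, origin under its centre
- spare_wheel: bystander: single lime-green tyre lying flat, 50 mm across, 21 mm high, loose, origin under its centre

How it is judged:
By the outcome, as a careful person would: the job done as asked, in the order asked, and still so for the second after the job is handed in, with the robot touching nothing.
It also fails if it takes over 61 s, if anything falls off the work surface, if the arm or the gripper's body presses on something with over 40 N, if the wrist force passes 120 N, or if a joint passes its speed limit or range.

## Working session

There is one attempt and no reset: what is moved stays moved. The work goes in short steps, Python scripts to look and compute and a shell command to move; the robot and the scene stay as the last step left them, time stands still between calls to the robot, and variables do not carry over. Pictures are saved under pics/ and viewed, about 8 in all and at most 12, crops included, and the job is handed in when it is done.

```bash
ls; mkdir -p pics; python3 - <<'E'
from station import status, eyes
import cv2
for n in("top","side"):
    cv2.imwrite(f"pics/{n}0.png",eyes.grab_frame(n)); c=eyes.calibration(n); print(n,c)
print(status.get_state())
E
```

```text
pics
top {'camera_matrix': array([[458.84067461,   0.        , 318.08837799],
       [  0.        , 458.84067461, 231.71723996],
       [  0.        ,   0.        ,   1.        ]]), 'cam_to_world': array([[-0.01856983,  0.99854807, -0.0505659 ,  0.5468203 ],
       [-0.99894362, -0.02065585, -0.04104841, -0.19843869],
       [-0.04203329,  0.04975022,  0.9978768 ,  0.90122903],
       [ 0.        ,  0.        ,  0.        ,  1.        ]])}
side {'camera_matrix': array([[578.62471128,   0.        , 313.64575879],
       [  0.        , 578.62471128, 234.68709658],
       [  0.        ,   0.        ,   1.        ]]), 'cam_to_world': array([[ 0.99768025,  0.01070575, -0.06722725,  0.50991032],
       [-0.06624454,  0.38011378, -0.92256446, -1.28301453],
       [ 0.01567726,  0.92487778,  0.3799412 ,  0.50487983],
       [ 0.        ,  0.        ,  0.        ,  1.        ]])}
{'t': 0.1, 'q': array([-1.01888361e+00,  3.59330807e-01,  1.11420149e-02, -2.83176463e-04,
       -1.22409070e+00, -2.88088654e-01]), 'qd': array([-3.09501297e-04, -2.22738202e-03,  2.57240202e-03,  9.91692242e-04,
       -4.28799566e-04,  4.14128083e-05]), 'joint_efforts': array([-2.33376806e-03, -5.84163594e+01,  2.93748862e+01,  7.01525465e+00,
        1.01779494e-02, -6.72638180e-05]), 'eef_pos': array([ 0.17586687, -0.65123598,  0.2257072 ]), 'ee_rot': array([-3.14142647e+00, -1.49768379e-03,  1.83452385e+00]), 'force': array([ 0.47577631,  0.97165488, -0.57038658]), 'moment': array([-0.00020087, -0.00621688, -0.01010276]), 'width': 0.08775573348702434}
```

View pics/top0.png

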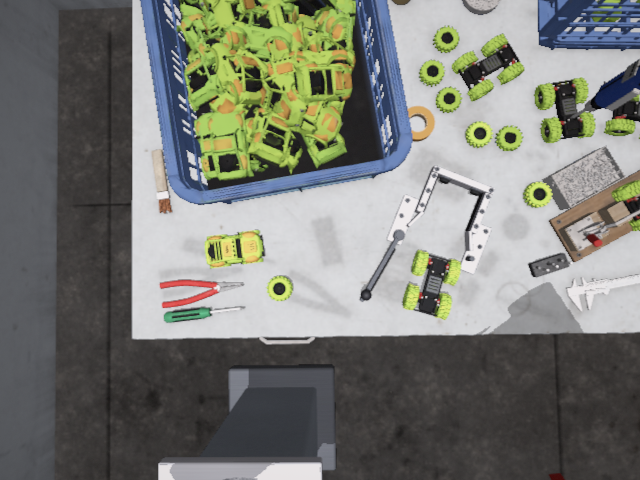

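View pics/side0.png

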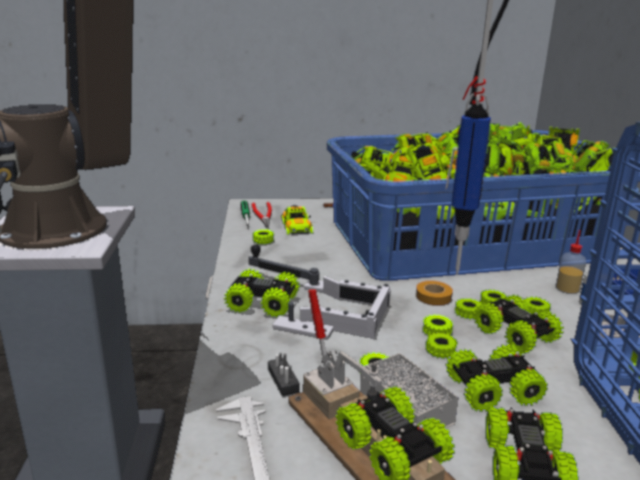

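The top view shows the target chassis at about (433,284), the nest opening toward the robot with its end bar near (462,181), the gate hinge at (399,236) and its knob near (366,295). I'll zoom in to measure these.

```bash
cat > h.py <<'E'
import numpy as np, cv2
from station import status, eyes
def w2p(n,P):
    c=eyes.calibration(n); T=np.linalg.inv(c["cam_to_world"]); P=np.atleast_2d(P)
    p=P@T[:3,:3].T+T[:3,3]; p=p*[1,-1,-1]; u=p@c["camera_matrix"].T; return u[:,:2]/u[:,2:]
def p2w(n,uv,z):
    c=eyes.calibration(n); T=c["cam_to_world"]; d=np.linalg.inv(c["camera_matrix"])@[*uv,1]; d=T[:3,:3]@(d*[1,-1,-1])
    return T[:3,3]+d*(z-T[2,3])/d[2]
def crop(n,im,x0,y0,w,h,s,name):
    cv2.imwrite(f"pics/{name}.png",cv2.resize(im[y0:y0+h,x0:x0+w],None,fx=s,fy=s,interpolation=cv2.INTER_CUBIC))
E
python3 - <<'E'
from h import *
crop("top",cv2.imread("pics/top0.png"),345,155,160,170,3.5,"c1")
E
```

```text
(no output)
```

View pics/c1.png

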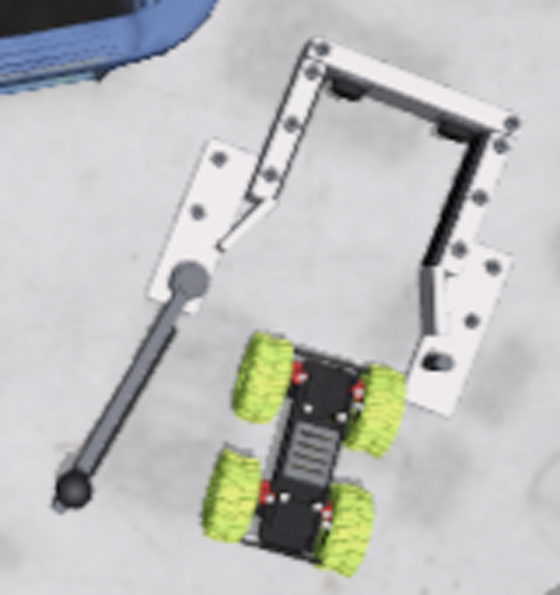

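```bash
cat >> h.py <<'E'
from scipy.optimize import minimize
def tyres(x,y,th,n="top"):
    a=np.linspace(0,2*np.pi,24,endpoint=False); m=np.zeros((1920,2560),np.uint8); R=np.array([[np.cos(th),-np.sin(th)],[np.sin(th),np.cos(th)]])
    for s in(-1,1):
        for f in(-.033,.033):
            P=np.array([[s*w,f+.024*np.cos(b),.024+.024*np.sin(b)] for w in(.021,.041) for b in a]); P[:,:2]=P[:,:2]@R.T+[x,y]
            cv2.fillConvexPoly(m,cv2.convexHull((w2p(n,P)*4+1.5).round().astype(np.int32)),255)
    return cv2.resize(m,(640,480),interpolation=cv2.INTER_AREA)/255.
def green(im):
    h=cv2.cvtColor(im,cv2.COLOR_BGR2HSV); return cv2.inRange(h,(28,90,70),(45,255,255))/255.
def fitchassis(im,g,n="top"):
    """g=(x,y,th); th = angle such that chassis +y = (-sin th, cos th)"""
    G=cv2.GaussianBlur(green(im),(0,0),1.); u=w2p(n,[[g[0],g[1],.024]])[0]; s=np.zeros((480,640)); cv2.circle(s,tuple(int(v) for v in u),52,1,-1)
    f=lambda p:(s*(G-cv2.GaussianBlur(tyres(p[0],p[1],p[2]/10,n),(0,0),1.))**2).sum()
    g=np.array([g[0],g[1],g[2]*10]); r=minimize(f,g,method="Nelder-Mead",options=dict(initial_simplex=[g,g+[.008,0,0],g+[0,.008,0],g+[0,0,1]],xatol=1e-4,fatol=.05))
    return r.x*[1,1,.1],r.fun
E
cat > m1.py <<'E'
from h import *
c=lambda u,v:(345+(u+.5)/3.5-.5,155+(v+.5)/3.5-.5)
L=[((438,360),.042,(-60,-67)),((210,138),.01,(12,90)),((148,297),.01,(-84,90)),((515,257),.01,(12,-90)),((450,417),.01,(-84,-90)),((407,402),.01,(-84,-60)),((315,38),.04,(78,60)),((522,116),.04,(78,-60))]
W=np.array([p2w("top",c(*a),z)[:2] for a,z,_ in L]); N=np.array([b for *_,b in L])/1e3
k=slice(0,6)
def fit(W,N):
    a,b=W.mean(0),N.mean(0); U,S,V=np.linalg.svd((N-b).T@(W-a)); R=(U@V).T; return R,a-R@b
R,t=fit(W[k],N[k]); th=np.arctan2(R[1,0],R[0,0]); print("nest",t,th,np.degrees(th)); print("res mm",((N@R.T+t-W)*1e3).round(1).tolist())
im=cv2.imread("pics/top0.png")
g=p2w("top",c(305,452),.03); p,e=fitchassis(im,(g[0],g[1],th-np.pi/2)); print("chassis",p,"heading",p[2]+np.pi/2,e)
print("in nest",((p[:2]-t)@R*1e3).round(1), "dhead deg",np.degrees(p[2]+np.pi/2-th))
k=p2w("top",c(73,488),.06)[:2]; kn=(k-t)@R*1e3; print("knob nest",kn); d=kn-[-68.5,72]; print("gate a",np.arctan2(-d[0],-d[1]),np.hypot(*d))
h=p2w("top",c(187,280),.04)[:2]; print("hinge",(h-t)@R*1e3)
print(w2p("side",[[*p[:2],.024]]),status.get_state()['t'])
E
python3 m1.py
```

```text
nest [ 0.61647076 -0.40822006] -0.40061441543301923 -22.953515216412633
res mm [[-1.8, -4.1], [1.0, 1.1], [0.0, 2.0], [0.3, -0.7], [-1.4, -1.5], [1.8, 3.2], [1.5, 0.5], [-0.6, -2.4]]
chassis [ 0.48773967 -0.37368894 -1.86740053] heading -0.2966042016263515 123.5489887932793
in nest [-132.   -18.4] dhead deg 5.959346277375387
knob nest [-193.47606471   92.12868315]
gate a 1.7304852567668199 126.5866526785059
hinge [-69.23237659  74.8343204 ]
[[262.65601042 291.03655578]] 0.1
```

Nest pose fits to about 2 mm, and the chassis sits at nest (-132,-18), heading 6° left. My plan is a two-finger push on the rear tyres with the fingers about 30 mm apart.

```bash
python3 -m jog '[[28,38,0,0,0,-0.07],[28,38,0,0,0,-0.07],[28,38,0,0,0,-0.07],[28,38,0,0,0,-0.07],[28,38,0,0,0,-0.07],[28,38,0,0,0,-0.07],[28,38,0,0,0,-0.07],[28,38,0,0,0,-0.07],[0,0,0,0,0,0]]' 0.34; python3 -c "
import json;from station import status;s=status.get_state();print(s['t'],s['eef_pos'],s['ee_rot'],s['width'],s['force'])"
```

```text
t: 1.0
eef_pos: [0.4031, -0.3345, 0.2204]
ee_rot: [-3.137, -0.008, 1.245]
force: [0.8, -0.5, -0.4]
width: 0.03
1.0 [ 0.40312187 -0.33449389  0.22041907] [-3.13706247 -0.00785128  1.24536119] 0.030010346611927103 [ 0.7782688  -0.46734262 -0.41483871]
```

```bash
python3 -m jog '[[2,-14,-20,0,0,0.029],[0,0,-40,0,0,0],[0,0,-40,0,0,0],[0,0,-40,0,0,0],[0,0,-30,0,0,0],[0,0,-20,0,0,0],[0,0,-10,0,0,0],[0,0,0,0,0,0]]'; python3 - <<'E'
from h import *
im=eyes.grab_frame("top"); cv2.imwrite("pics/t2.png",im); crop("top",im,330,150,180,200,3,"c2")
im=eyes.grab_frame("side"); cv2.imwrite("pics/s2.png",im)
E
```

```text
t: 1.8
eef_pos: [0.4047, -0.3479, 0.0144]
ee_rot: [-3.139, -0.007, 1.283]
force: [-0.4, -0.9, 0.6]
width: 0.0297
```

View pics/c2.png

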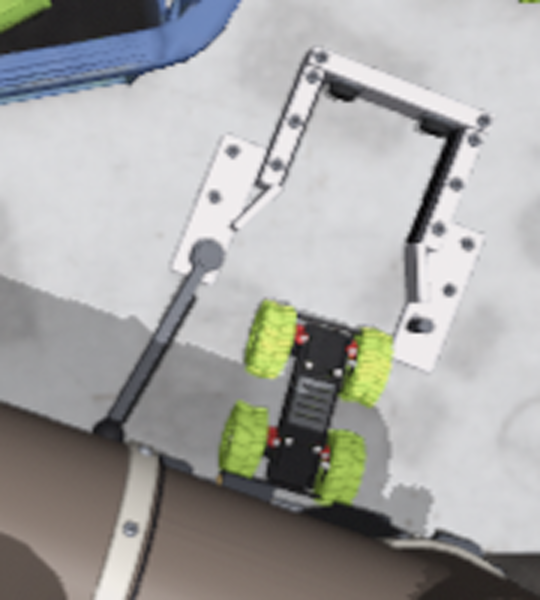

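```bash
cat > m2.py <<'E'
from h import *
import sys
t=np.array([.6165,-.4082]);th=-.4006;R=np.array([[np.cos(th),-np.sin(th)],[np.sin(th),np.cos(th)]])
im=eyes.grab_frame("top"); s=status.get_state()
tc=(s['eef_pos'][:2]-t)@R*1e3; yaw=np.degrees(s['ee_rot'][2]-np.pi/2-th); print("t",s['t'],"tcp nest",tc.round(1),"z",s['eef_pos'][2].round(4),"yaw deg",yaw.round(2),"rp",s['ee_rot'][:2],"F",s['force'].round(1))
a=np.radians(yaw); g=t+R@((tc+66.5*np.array([np.cos(a),np.sin(a)]))/1e3)
p,e=fitchassis(im,(g[0],g[1],th-np.pi/2+a)); print("chassis nest",((p[:2]-t)@R*1e3).round(1),"head deg",np.degrees(p[2]+np.pi/2-th).round(2),"err",round(e,1))
if len(sys.argv)>1: cv2.imwrite(f"pics/{sys.argv[1]}.png",im); crop("top",im,330,150,180,200,3,"c"+sys.argv[1])
E
python3 m2.py
python3 -m jog '[[10,-3,-2,0,0,0],[6,-2,0,0,0,0],[4,-1,0,0,0,0],[6,-1,0,0,0,0],[6,-1,0,0,0,0],[6,-1,0,0,0,0],[6,-1,0,0,0,0],[0,0,0,0,0,0]]'; python3 m2.py
```

```text
t 1.95 tcp nest [-216.7  -26.9] z 0.0167 yaw deg 6.47 rp [ 3.13939751 -0.00646067] F [ 0.1 -1.   1. ]
chassis nest [-131.3  -18.6] head deg 6.18 err 133.5
t: 2.75
eef_pos: [0.4576, -0.3606, 0.0187]
ee_rot: [3.132, -0.006, 1.284]
force: [-0.3, 0.4, -0.1]
width: 0.0299
t 2.8 tcp nest [-165.4  -18.1] z 0.0186 yaw deg 6.52 rp [ 3.13210432 -0.00566602] F [ 0.2 -0.  -0.1]
chassis nest [-96.2 -10.6] head deg 6.16 err 626.5
```

```bash
python3 -m jog '[[5,-1,-3,0,0,0],[5,-1,-3,0,0,0],[5,-1,-2,0,0,0],[6,-1,-1,0,0,-0.015],[6,-1,-1,0,0,-0.015],[6,-1,-1,0,0,-0.015],[0,0,0,0,0,0]]'; python3 m2.py 3
```

```text
t: 3.5
eef_pos: [0.4922, -0.3667, 0.006]
ee_rot: [3.134, -0.006, 1.234]
force: [-0.3, -0.4, 0.4]
width: 0.0294
t 3.55 tcp nest [-131.   -10.3] z 0.006 yaw deg 3.7 rp [ 3.13386354 -0.005874  ] F [ 0.7  0.1 -0.2]
chassis nest [-63.2  -6.6] head deg 3.03 err 722.2
```

View pics/c3.png

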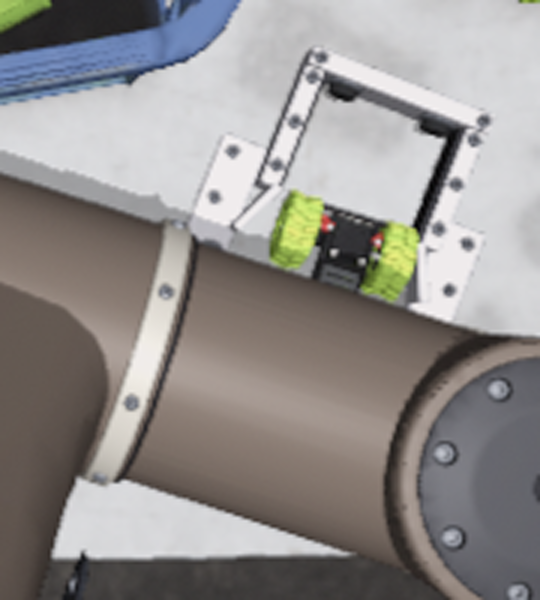

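```bash
python3 -m jog '[[5,0.5,1,0,0,-0.005],[5,0.5,1,0,0,-0.01],[5,0.5,1,0,0,-0.01],[5,0.5,1,0,0,-0.01],[0,0,0,0,0,0]]'; python3 m2.py
```

```text
t: 4.05
eef_pos: [0.5135, -0.3644, 0.0108]
ee_rot: [3.133, -0.006, 1.197]
force: [0.3, 0.2, -0.5]
width: 0.03
t 4.1 tcp nest [-1.123e+02  1.000e-01] z 0.0107 yaw deg 1.53 rp [ 3.13356306 -0.00604394] F [ 0.2 -0.4  0.2]
chassis nest [-40.1   2.8] head deg -4.02 err 788.1
```

```bash
cat > v.py <<'E'
from h import *
import sys
a=eyes.grab_frame("top")[160:290,390:520]; b=eyes.grab_frame("side")[220:350,215:400]
z=lambda i:cv2.resize(i,None,fx=3.2 if i is a else 2.1,fy=3.2 if i is a else 2.1,interpolation=cv2.INTER_CUBIC)
A,B=z(a),z(b); B=cv2.copyMakeBorder(B,0,A.shape[0]-B.shape[0],0,0,cv2.BORDER_CONSTANT); cv2.imwrite(f"pics/{sys.argv[1]}.png",np.hstack([A,B]))
E
python3 v.py v4
```

```text
(no output)
```

View pics/v4.png

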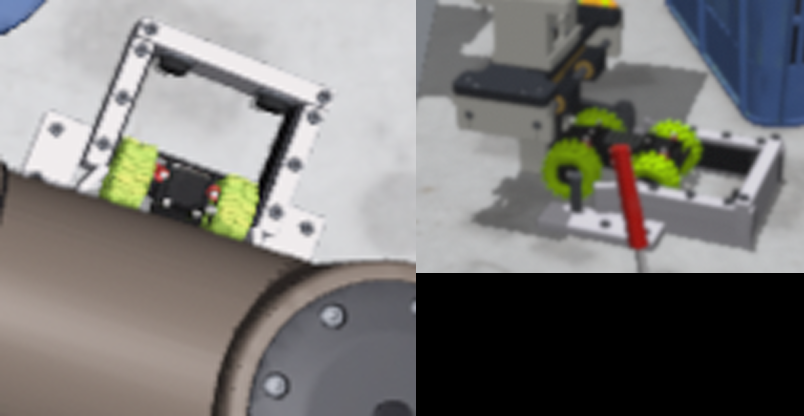

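```bash
python3 -m jog '[[4,-2,0,0,0,-0.007],[4,-2,0,0,0,-0.007],[4,-2,0,0,0,-0.007],[4,-2,0,0,0,-0.006],[4,-2,0,0,0,0],[4,-2,0,0,0,0],[0,0,0,0,0,0]]'; python3 m2.py
```

```text
t: 4.9
eef_pos: [0.538, -0.3775, 0.0103]
ee_rot: [3.135, -0.006, 1.167]
force: [-0.2, 0.2, -0.2]
width: 0.0296
t 4.95 tcp nest [-84.6  -2.3] z 0.0102 yaw deg -0.19 rp [ 3.13529666 -0.0061872 ] F [-0.2  0.1  0. ]
chassis nest [0.9 9.8] head deg -26.23 err 958.7
```

```bash
python3 -m jog '[[3,-0.8,0,0,0,0.003],[3,-0.8,0,0,0,0],[3,-0.8,0,0,0,0],[2,-0.5,0,0,0,0],[0,0,0,0,0,0]]'; python3 v.py v5; python3 m2.py
```

```text
t: 5.45
eef_pos: [0.5494, -0.3804, 0.0101]
ee_rot: [3.136, -0.006, 1.17]
force: [-0.1, 0.1, -0.7]
width: 0.0296
t 5.6 tcp nest [-73.   -0.6] z 0.0101 yaw deg -0.01 rp [ 3.13568294 -0.00622271] F [ 0.1  0.1 -0.4]
chassis nest [13.  16.4] head deg -38.87 err 985.7
```

View pics/v5.png

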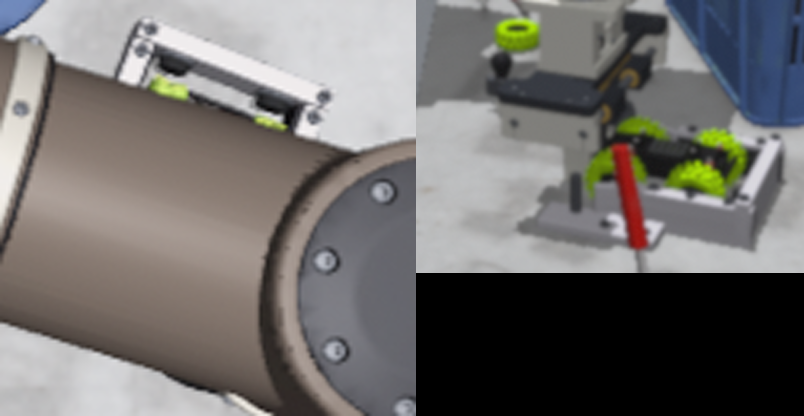

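```bash
python3 -m jog '[[1.5,-0.6,0,0,0,0],[1.5,-0.6,0,0,0,0],[1.5,-0.6,0,0,0,0]]'; python3 -m jog '[[1.5,-0.6,0,0,0,0]]';python3 -m jog '[[1.5,-0.6,0,0,0,0]]'
```

```text
t: 5.9
eef_pos: [0.5534, -0.382, 0.0102]
ee_rot: [3.136, -0.006, 1.17]
force: [0.1, -1.2, -0.3]
width: 0.0299
t: 6.0
eef_pos: [0.5546, -0.3825, 0.0101]
ee_rot: [3.137, -0.006, 1.17]
force: [-4.9, 2.5, 2.4]
width: 0.0293
t: 6.1
eef_pos: [0.5546, -0.3825, 0.0099]
ee_rot: [3.14, -0.006, 1.17]
force: [-7.0, 4.1, 7.1]
width: 0.0298
```

Contact came at TCP nest x = -67, where it should be, with 7-8 N building. Next I retreat straight back, rise, and close the fingers.

```bash
python3 -m jog '[[-3,1.3,0,0,0,0],[-8,3.4,0,0,0,0],[-9,3.8,0,0,0,0],[-9,3.8,0,0,0,0],[0,0,20,0,0,0],[0,0,40,0,0,0],[0,0,40,0,0,0],[0,0,0,0,0,0]]' 0.34;  python3 -m jog '[[0,0,0,0,0,0]]' 0; python3 -c "
from h import *
s=status.get_state();print(s['q'].round(3),s['eef_pos'],s['ee_rot'])"
```

```text
t: 6.9
eef_pos: [0.5197, -0.3679, 0.1119]
ee_rot: [-3.141, -0.006, 1.169]
force: [1.1, -0.2, -0.7]
width: 0.0299
t: 7.0
eef_pos: [0.5193, -0.3676, 0.1126]
ee_rot: [3.14, -0.007, 1.169]
force: [-0.5, 0.7, -0.7]
width: 0.026
[-0.314  0.386 -0.22  -0.008 -0.963 -1.654] [ 0.51928796 -0.36755566  0.11263253] [ 3.14027758 -0.00660919  1.16917523]
```

```bash
python3 -m jog '[[1,13,0,0,0,0.14],[1,13,0,0,0,0.14],[1,13,0,0,0,0.14],[1,13,0,0,0,0.14],[1,13,0,0,0,0.14],[1,13,0,0,0,0.14],[1,13,0,0,0,0.14],[1,13,0,0,0,0.14],[1,13,0,0,0,0.14],[1,13,0,0,0,0.14],[0,0,0,0,0,0.01],[0,0,0,0,0,0]]' 0; python3 - <<'E'
from h import *
import m2
cv2.imwrite("pics/t6.png",m2.im[130:350,320:520]); crop("top",m2.im,320,140,200,200,3,"c6")
E
```

```text
t: 8.2
eef_pos: [0.5195, -0.2306, 0.102]
ee_rot: [-3.136, -0.016, 2.632]
force: [-0.4, 0.3, 0.1]
width: 0.0005
t 8.25 tcp nest [-158.6  125.5] z 0.1019 yaw deg 83.75 rp [-3.13618323 -0.0166797 ] F [ 0.1 -0.6 -0.6]
chassis nest [-152.   194.7] head deg 85.54 err 989.7
```

View pics/c6.png

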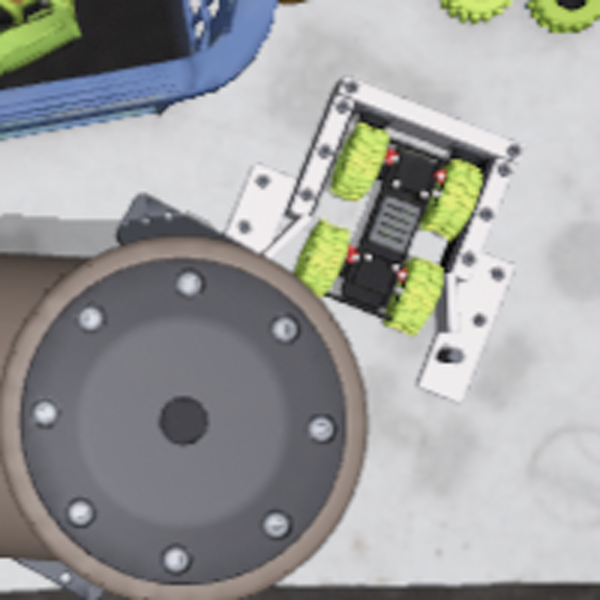

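```bash
python3 -m jog '[[10,-6,0,0,0,-0.05],[0,0,-30,0,0,0],[0,0,-30,0,0,0],[0,0,-20,0,0,0],[0,0,-8,0,0,0],[0,0,0,0,0,0]]'; python3 - <<'E'
from h import *
import m2
p,e=fitchassis(cv2.imread("pics/t6.png") if 0 else m2.im,(m2.t[0],m2.t[1],m2.th-np.pi/2)); print("chassis home?",((p[:2]-m2.t)@m2.R*1e3).round(1),np.degrees(p[2]+np.pi/2-m2.th).round(2),e)
E
```

```text
t: 8.85
eef_pos: [0.5292, -0.2405, 0.0111]
ee_rot: [-3.136, -0.015, 2.562]
force: [-0.1, 0.7, -0.5]
width: 0.0006
t 8.9 tcp nest [-145.5  120.5] z 0.0117 yaw deg 79.76 rp [-3.1367161  -0.01388337] F [ 0.  -0.1 -1. ]
chassis nest [-124.   201.2] head deg 63.37 err 982.0
chassis home? [ 0.8 -2.1] -0.73 78.75537296864835
```

```bash
cat > g.py <<'E'
from h import *
import sys
t=np.array([.6165,-.4082]);th=-.4006;R=np.array([[np.cos(th),-np.sin(th)],[np.sin(th),np.cos(th)]])
def wp(a,r=85,o=13.5):
    n=np.array([-68.5,72])+r*np.array([-np.sin(a),-np.cos(a)])-o*np.array([np.cos(a),-np.sin(a)]); return t*1e3+R@n, (1.170-a+np.pi+np.pi)%(2*np.pi)-np.pi
s=status.get_state(); P,y=s['eef_pos'][:2]*1e3,s['ee_rot'][2]; print(s['t'],"z",s['eef_pos'][2].round(4),"rp",s['ee_rot'][:2].round(3),s['force'].round(1))
for a in map(float,sys.argv[1:]):
    q,w=wp(a); print(a,(q-P).round(1),"dyaw",round((w-y+np.pi)%(2*np.pi)-np.pi,3)); P,y=q,w
E
python3 g.py 1.73 1.6 1.47 1.34 1.21 1.08 .95 .82 .69 .56 .43 .3 .17 .08 0
```

```text
8.9 z 0.0117 rp [-3.137 -0.014] [ 0.  -0.1 -1. ]
1.73 [-12.9 -18.1] dyaw 0.019
1.6 [-6.8 -8.9] dyaw 0.13
1.47 [-5.6 -9.7] dyaw 0.13
1.34 [ -4.3 -10.3] dyaw 0.13
1.21 [ -2.9 -10.8] dyaw 0.13
1.08 [ -1.5 -11.1] dyaw 0.13
0.95 [ -0.  -11.2] dyaw 0.13
0.82 [  1.4 -11.1] dyaw 0.13
0.69 [  2.8 -10.8] dyaw 0.13
0.56 [  4.2 -10.4] dyaw 0.13
0.43 [ 5.5 -9.7] dyaw 0.13
0.3 [ 6.7 -8.9] dyaw 0.13
0.17 [ 7.8 -8. ] dyaw 0.13
0.08 [ 6.  -4.9] dyaw 0.09
0.0 [ 5.7 -3.9] dyaw 0.08
```

```bash
python3 -m jog '[[-6,-9,0,0,0,0.01],[-4,-5,0,0,0,0.01],[-3,-4,0,0,0,0],[-3.4,-4.5,0,0,0,0.065],[-3.4,-4.5,0,0,0,0.065],[-2.8,-4.9,0,0,0,0.065],[-2.8,-4.9,0,0,0,0.065],[0,0,0,0,0,0]]'; python3 g.py 1.47 1.34 1.21
```

```text
t: 9.7
eef_pos: [0.5049, -0.2812, 0.0178]
ee_rot: [-3.14, -0.004, 2.851]
force: [-0.5, -0.1, 0.2]
width: 0.0006
9.7 z 0.0178 rp [-3.14  -0.004] [-0.5 -0.1  0.2]
1.47 [-0.6  4. ] dyaw -0.009
1.34 [ -4.3 -10.3] dyaw 0.13
1.21 [ -2.9 -10.8] dyaw 0.13
```

```bash
python3 -m jog '[[-2,-3,-3,0,0,0.065],[-2,-4,-3,0,0,0.065],[-1.5,-5,-1,0,0,0.065],[-1.5,-5,-1,0,0,0.065],[-0.8,-5,-1,0,0,0.065],[-0.8,-5,-1,0,0,0.065],[0,-5,-1,0,0,0.065],[0,-5,-1,0,0,0.065],[0,0,0,0,0,0]]'; python3 g.py 0.95 .82 .69; python3 - <<'E'
from h import *
im=eyes.grab_frame("side"); crop("side",im,215,220,185,130,3.5,"s7")
E
```

```text
t: 10.6
eef_pos: [0.4978, -0.3199, 0.011]
ee_rot: [-3.139, 0.004, -2.912]
force: [1.0, -0.8, -0.2]
width: 0.0003
10.6 z 0.011 rp [-3.139  0.004] [ 1.  -0.8 -0.2]
0.95 [-2.2 -0.6] dyaw -0.01
0.82 [  1.4 -11.1] dyaw 0.13
0.69 [  2.8 -10.8] dyaw 0.13
```

View pics/s7.png

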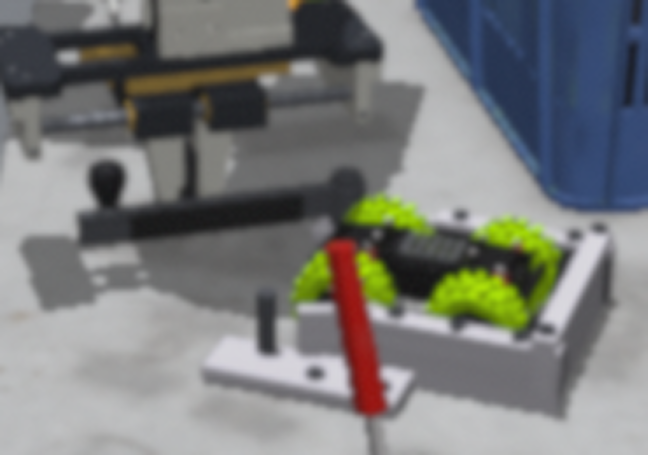

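The gate follows the fingers between the hinge and the knob, and the chassis stays home. I'll keep going round the arc.

```bash
python3 -m jog '[[-0.5,-5,0,0,0,0.065],[0.3,-5,0,0,0,0.065],[1.2,-5,-0.5,0,0,0.065],[1.2,-5,-0.5,0,0,0.065],[2,-5,-0.5,0,0,0.065],[2,-5,-0.5,0,0,0.065],[2.5,-4.6,-0.5,0,0,0.065],[2.5,-4.6,-0.5,0,0,0.065],[0,0,0,0,0,0]]'; python3 g.py 0.43 .36 .3 .23 .17
```

```text
t: 11.55
eef_pos: [0.5081, -0.3574, 0.0102]
ee_rot: [-3.141, 0.004, -2.402]
force: [-0.0, -0.2, -1.1]
width: 0.0003
11.55 z 0.0102 rp [-3.141  0.004] [-0.  -0.2 -1.1]
0.43 [ 1.5 -5.1] dyaw 0.001
0.36 [ 3.5 -4.9] dyaw 0.07
0.3 [ 3.3 -4. ] dyaw 0.06
0.23 [ 4.1 -4.4] dyaw 0.07
0.17 [ 3.7 -3.5] dyaw 0.06
```

```bash
python3 -m jog '[[1,-4,0,0,0,0],[3,-4.5,0,0,0,0.065],[3.2,-4.2,0,0,0,0.065],[3.6,-4,0,0,0,0.065],[3.6,-3.5,0,0,0,0.06],[0,0,0,0,0,0]]'; python3 g.py .17 .12 .06 0 
```

```text
t: 12.15
eef_pos: [0.5211, -0.377, 0.0104]
ee_rot: [3.139, 0.003, -2.156]
force: [-0.2, 0.2, -1.2]
width: 0.0002
12.15 z 0.0104 rp [3.139e+00 3.000e-03] [-0.2  0.2 -1.2]
0.17 [ 3.1 -2.5] dyaw 0.015
0.12 [ 3.3 -2.8] dyaw 0.05
0.06 [ 4.1 -3.1] dyaw 0.06
0.0 [ 4.3 -2.9] dyaw 0.06
```

```bash
python3 -m jog '[[3,-2.5,0,0,0,0.015],[3,-2.6,0,0,0,0.05],[3,-2.5,0,0,0,0.05],[2,-1.5,0,0,0,0.03]]';python3 -m jog '[[2,-1.2,0,0,0,0.03]]';python3 -m jog '[[1.5,-0.6,0,0,0,0]]'; python3 g.py 0 
```

```text
t: 12.55
eef_pos: [0.5314, -0.3856, 0.0104]
ee_rot: [3.138, 0.003, -2.016]
force: [-1.2, 1.2, 0.4]
width: 0.0007
t: 12.65
eef_pos: [0.5333, -0.3869, 0.0104]
ee_rot: [3.137, 0.003, -1.987]
force: [-1.5, 0.3, -0.4]
width: 0.0002
t: 12.75
eef_pos: [0.5347, -0.3875, 0.0104]
ee_rot: [3.137, 0.003, -1.988]
force: [-0.5, -0.0, 0.4]
width: 0.0005
12.75 z 0.0104 rp [3.137e+00 3.000e-03] [-0.5 -0.   0.4]
0.0 [ 1.2 -0.7] dyaw 0.016
```

```bash
for i in 1 2 3; do python3 -m jog '[[1.4,-0.6,0,0,0,0.005]]' | grep -E "eef|force"; done; python3 g.py 0 
```

```text
eef_pos: [0.5352, -0.3878, 0.0103]
force: [-5.6, 1.8, 4.2]
eef_pos: [0.5352, -0.3878, 0.0102]
force: [-5.5, 2.5, 4.6]
eef_pos: [0.5351, -0.3878, 0.0101]
force: [-4.6, 2.6, 3.7]
13.05 z 0.0101 rp [3.129e+00 3.000e-03] [-4.6  2.6  3.7]
0.0 [ 0.8 -0.4] dyaw 0.006
```

The gate is firmly on its stop, not moving under 6 N. I'll back off and clear the view.

```bash
python3 -m jog '[[-3,1.3,0,0,0,0],[-8,3.4,0,0,0,0],[-10,4.2,0,0,0,0],[-10,4.2,0,0,0,0],[0,0,20,0,0,0],[0,0,40,0,0,0],[0,0,40,0,0,0],[0,0,40,0,0,0],[-5,40,10,0,0,0],[-5,45,0,0,0,0],[-5,45,0,0,0,0],[-5,45,0,0,0,0]]'; python3 -m jog '[[-5,45,0,0,0,0],[-5,45,0,0,0,0],[0,0,0,0,0,0],[0,0,0,0,0,0]]'; python3 - <<'E'
from h import *
import m2
p,e=fitchassis(m2.im,(m2.t[0],m2.t[1],m2.th-np.pi/2)); print("chassis",((p[:2]-m2.t)@m2.R*1e3).round(1),np.degrees(p[2]+np.pi/2-m2.th).round(2),e)
A=cv2.resize(m2.im[155:285,385:515],None,fx=4,fy=4,interpolation=cv2.INTER_CUBIC)
b=cv2.imread("pics/s2.png")*0+eyes.grab_frame("side"); B=cv2.resize(b[240:350,270:400],None,fx=2,fy=2,interpolation=cv2.INTER_CUBIC)
F=cv2.resize(m2.im,(260,195)); B=np.vstack([B,F,np.zeros((520-220-195,260,3),np.uint8)]); cv2.imwrite("pics/v8.png",np.hstack([A,B]))
E
```

```text
t: 14.25
eef_pos: [0.4744, -0.1954, 0.165]
ee_rot: [3.133, 0.005, -1.99]
force: [1.4, 0.7, 0.3]
width: 0.0004
t: 14.65
eef_pos: [0.4602, -0.0974, 0.166]
ee_rot: [3.137, 0.008, -1.984]
force: [-0.1, 0.0, -0.4]
width: 0.0005
t 14.7 tcp nest [-265.   224.8] z 0.166 yaw deg -180.8 rp [3.13706548 0.00854236] F [0.1 0.7 0. ]
chassis nest [-181.5  240.1] head deg -314.02 err 76.7
chassis [ 0.3 -2.2] -0.31 75.13386703059531
```

View pics/v8.png

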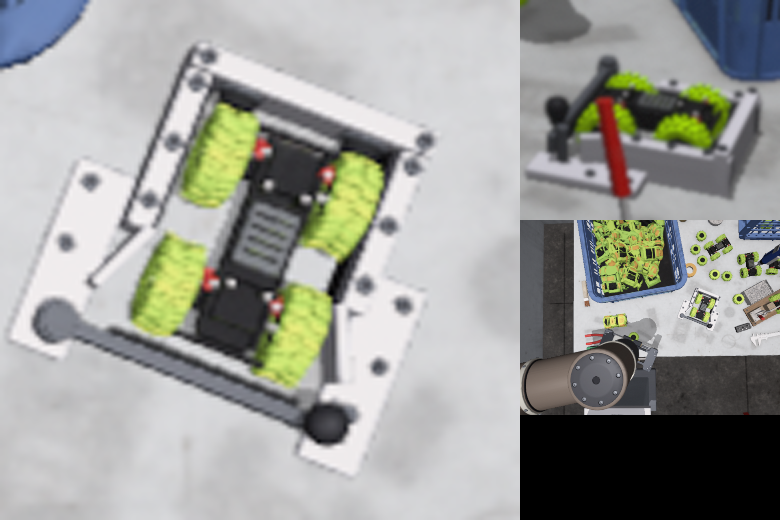

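The gate is shut onto its post behind the chassis, and the bystanders are untouched. As a last check on bumper contact and squareness, I'll measure the chassis against the end bar's outer edge at sub-pixel level in the clear view.

```bash
python3 - <<'E'
from h import *
import m2
g=cv2.cvtColor(m2.im,cv2.COLOR_BGR2GRAY).astype(np.float32); t,R=m2.t,m2.R
def edge(P0,P1,z,sgn):   # nest mm endpoints; search along nest x
    out=[]
    for s in np.linspace(.1,.9,25):
        b=np.array(P0)*(1-s)+np.array(P1)*s; d=np.arange(-7,7.01,.25)
        W=np.array([[*(t+R@((b+[k,0])/1e3)),z] for k in d]); u=w2p("top",W).astype(np.float32)
        v=cv2.remap(cv2.GaussianBlur(g,(0,0),.7),u[:,0],u[:,1],cv2.INTER_CUBIC).ravel(); gr=np.clip(sgn*np.gradient(v),0,None); i=gr.argmax(); k=slice(max(i-6,0),i+7)
        out.append([b[1],b[0]+(gr[k]*d[k]).sum()/gr[k].sum()])
    o=np.array(out); f=np.polyfit(o[:,0],o[:,1],1); r=o[:,1]-np.polyval(f,o[:,0]); ok=abs(r)<1.5; f=np.polyfit(*o[ok].T,1); return f,ok.sum(),r[ok].std()
f,n,sd=edge([78,58],[78,-58],.04,-1); print("bar outer edge x at y=0:",f[1].round(2),"yaw err deg",-np.degrees(f[0]).round(2),n,sd)
for k in range(3):
    p,e=fitchassis(eyes.grab_frame("top"),(t[0],t[1],m2.th-np.pi/2+.01*k)); print("chassis x,y",((p[:2]-t)@R*1e3).round(1),np.degrees(p[2]+np.pi/2-m2.th).round(2))
E
```

```text
t 14.8 tcp nest [-264.2  223.9] z 0.1658 yaw deg -180.92 rp [3.13658816 0.00798095] F [0.6 0.1 0.4]
chassis nest [-179.6  196.3] head deg -290.42 err 117.5
bar outer edge x at y=0: 77.33 yaw err deg -0.57 25 0.3416525546269944
chassis x,y [ 0.3 -2.2] -0.31
chassis x,y [ 0.2 -2.2] -0.43
chassis x,y [ 0.6 -2.2] -0.27
```

The bar edge puts the nest at x -0.7 mm and yaw -0.6°. The chassis is at +0.3 mm and -0.3°, so it is home and square within measurement error. Handing in.

```bash
python3 -c "
from station import workorder; print(workorder.job_done())"
```

```text
the job is handed in; nothing more can be done
None
```

The chassis is in the nest against the bumpers, the gate is shut behind it, and the job was handed in at about 15 s.

**What I did:** I pushed the rear tyres with two fingers held 30 mm apart until the front wheels stopped at the bumpers, with a contact force of about 8–11 N. I backed off, swung the gate round its hinge with the closed fingers until it stopped on its post (about 6–7 N), then lifted the hand clear.

**Last checks:**
- **Chassis position:** the top camera put it within about 1 mm of home, and within about 0.3° of the end bar's direction. The fingers stopped within 1 mm of where they should with the chassis home. The picture cannot show the tyre-to-bumper contact itself.
- **Gate:** it looked shut on its post in both views. The fingers stopped about 0.9 mm short of the calculated shut position, within the measuring error, and further pushing did not move it.
- **Bystanders:** I saw no change in the shell, loose wheel or pliers in the last overview, but did not measure them. The hand never went near them.

**Checks that disagreed:**
- The chassis fit gave wrong values while the arm hid the rear wheels, so I ignored it then and relied on pictures and force.
- The fit also puts the chassis about 2 mm to the right of the nest's middle. That is within the ±3.5 mm side play and about the calibration error.

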